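# Hold the capsule slide open at the marker

### The arm

A 6-joint arm with a two-finger parallel gripper is mounted at the origin on the work surface. World frame = base frame: x ahead of the robot, y to its left, z up, the work surface at z = 0. Lengths are in m, angles in rad, forces in N, time in s.
With the tool pointing down it reaches from about 0.35 to 0.85 m from the base axis. Payload 8.1 kg.
Tool frame: the origin (TCP) lies between the finger pads, 19 mm behind the fingertips; this is the grasp point; z points along the fingers, y is the line along which they close (so a half turn about z gives the same grasp; the last joint's range is limited). The gripper opens to 93 mm and grips with 3 to 60 N. Pads are 15 mm wide; open, the fingers measure 128 mm over their backs; the gripper's body (75 mm by 188 mm) begins 65 mm behind the grasp point.
Start: joints at [-1.291, 0.13, 1.488, -0, 1.523, -0.085], TCP at [0.214, -0.561, 0.237] pointing down, gripper open.
Joint ranges: [-2.96, 2.96], [-0.89, 2.26], [0.02, 2.5], [-1.34, 4.48], [0, 2.73], [-2.66, 2.66]. Speed limits (rad/s): [2.39, 2.39, 2.79, 3.14, 3.14, 3.14].

### API

Orientations are given as a rotation vector (axis times angle).
In Python, from plant import robot gives the robot as it stands.
- The arm moves only by the tool carry_out, never from a script. Its argument "rows" is a list of rows, each a list of 6 numbers: the shift along the tool's x, y, z in m, then the turn, a rotation vector about the tool's x, y, z in degrees. A call has 1 to 12 rows; each row is the pose to reach, as a shift and turn from the pose commanded when the call began, along the tool's axes at that moment; what a row does not reach only later rows make up. A row lasts 1/8 s, in which the tool goes at most 62.5 mm and 10.7 degrees, less where a joint would pass 70% of its speed; a pose out of reach is approached as far as the arm can. A call with a gripper value outside its range is refused whole. "jaw" is the closure in counts, from 0 (fully open) to 255 (shut), set as the call begins (left out, the last holds). The fingers move at their own pace and stop on an object; "force" is the grip in N (left out, the last holds). Time passes only in rows, so rows that repeat a pose let the fingers close. It gives the time, the measured TCP pose, the force, the opening and the grip force at its end, in the units of the state.
- robot.read_state(): the state, without advancing time (a new reading comes with each control period).
- robot.read_camera(name): name is "scene" or "top" or "wrist"; returns the picture (384x512x3 uint8, red, green, blue); there is no depth.
- robot.camera_model(name): a dict with "fx", "fy", "cx", "cy" (pixels), "dist" ([k1, k2, p1, p2, k3] as OpenCV has them; the pictures are not rectified), "R" (3x3) and "t" (3): a world point X has camera coordinates R X + t; the wrist camera has in their place "mount" (4x4, takes a point from camera to tool coordinates, whose origin is the TCP and whose axes are the flange's). Camera axes: x right, y down, z forward; pixel columns grow to the right and rows downward; lengths in m; the calibration is good to about 2 mm. A picture is of the moment at which its call begins: read the wrist's pose just before it. camera_model takes no time and is no camera call.
- robot.close_job(): hands the job in; it is judged then, once.
Trained networks look in the newest picture that a camera, given by its name, has taken for a name from the list of things; names that differ only in an ending like _2 or _b are one class to them, and where a whole thing is asked for, a point or a joint stands for the part that bears it (a point fixed in the world has none). Each returns a list of dicts, best first, with "conf" (0 to 1); they miss things now and then, are a little off and sometimes report something else, mostly with a low value. They report only what shows in the picture. A call takes as long as a camera call.
- robot.outline_of(camera, target): "pixels" (384x512 bool, what is visible of it) and "pixel" ([column, row] in pixels, amid what is visible of it).
The state is a dict: "t": time; "q": joint angles; "dq": joint speeds; "joint_torque": joint torques, N m; "tool_pos": TCP position; "orientation": TCP orientation; "force": force on the tool from outside, world axes, zero at the start; "wrist_torque": the same for the moment, N m; "opening": finger opening in m; "gripper_force": force on a finger pad.
Only numpy, scipy, OpenCV 4.12 (cv2) and the standard library are available. Lean on these libraries where they do the work, as an engineer would, in place of code of your own. Each camera call takes 0.05 s, during which the arm holds its last target. There are 200 camera calls.

### The job

Release the child lock of the coffee-capsule dispenser: press its knob down, turn it clockwise (seen from above) while it is down until it stops, and let it spring up again there. Then take the spring-return capsule slide by its upright handle, pull it out until its pointer is level with the marker clip on the rail, and keep holding it there: finish with the handle still in the gripper, do not let go. Leave the marker clip, the mug, the jar and the loose capsule as they are.

Things in the scene. Friction and masses are not known exactly. Their poses are not given: they have to be found in the camera images.
- dispenser: Low white capsule dispenser fixed to the dark worktop; base 220 x 300 x 30 mm (x, y, z), reaching 80 mm in front (own -x) of its origin on the underside and 140 mm behind. The slide comes out to own -x, towards the robot. Slide on own y < 0, grey knob at own x = 0, y = +85 mm. Clear cover (beside the pointer) over the slide's rear, top 75 mm high; nothing is above 106 mm.
- knob_grip (a point): Grip point of the knob, on its upright axis, 93 mm above the worktop when up. Grey bar grip 50 x 14 mm, 32 mm tall, its top 13 mm above this point, standing on a 52 mm grey disc whose top is 19 mm below it, so fingertips astride the bar can push the disc down. Turns with the knob: own x lies along the bar, parallel to the dispenser's x at knob = 0 (white line at its front end).
- lock_arm (a point): Slide-side tip of the flat steel arm, 10 x 6 mm, that turns and dips with the knob, 53 mm above the worktop when up. It reaches 62 mm from the knob axis towards the slide, where it bolts a catch of the slide, and 36 mm to the other side, where a small steel gate (top 57 mm high) stops it unless the knob is down.
- knob_press (a joint): How far the knob is pressed down, 0 (up) to 0.009 m (bottom). Springs back up by itself: 3 N to start, about 9 N at the bottom. It must be down more than 6 mm for its arm to pass under the gate.
- knob (a joint): Turn of the knob, 0 (locked) to 1.15 rad (released, stop), clockwise from above as it grows. Light friction only (0.04 N m). Not pressed, it is blocked by the gate at about 0.3 rad; turned past 0.85 rad it can spring up behind the gate and stays released. Until then the slide is stopped after at most 25 mm.
- handle_grip (a point): Grip point of the slide's handle, 78 mm above the worktop: a grey upright plate at the slide's front end, 12 mm thick (along x), 40 mm wide (y), top 20 mm above this point, slide deck 32 mm below. Behind it the deck is free for 39 mm, then 16 mm high capsules. Axes of the dispenser; at its x = -86, y = -50 mm when closed.
- slide: The aluminium slide, deck 200 x 96 x 12 mm with its top 46 mm above the worktop, six capsules and the handle fixed on it. Its frame coincides with the dispenser's when closed and moves with it along own -x, by 0 to 100 mm, as it is pulled out. A spring pulls it shut: 4 N closed, rising by 0.7 N per 10 mm.
- pointer (a point): Top of the small upright black fin, 3 mm thick, on the right-hand edge of the slide (own -y), 62 mm above the worktop. It moves with the slide; 40 mm behind the dispenser's origin when closed.
- marker_tip (a point): Top of the small black fin, 3 mm thick, of the marker clip on the aluminium rail along the right-hand side of the slide. Axes of the dispenser. When the pointer is level with it their difference along the dispenser's x is 0; it stands 35 to 75 mm in front of the closed pointer, different every time.
- marker (a joint): Place of the marker clip along the rail, measured as the slide travel (m) at which the pointer is level with it. It only shifts if pushed by more than 6 N.
- mug: White mug, 72 mm wide, 85 mm tall, to the left of the dispenser; origin at the centre of its underside. Leave alone.
- jar: Glass jar with steel cap, 70 mm wide, 100 mm tall, to the right of the dispenser; origin at the centre of its underside. Leave alone.
- capsule: Loose coffee capsule, 37 mm wide, 29 mm tall, standing on the worktop left of the dispenser's front; origin at the centre of its underside. Leave alone.

How it is judged:
By the outcome, as a careful person would: the job done as asked, in the order asked, and still so for the second after the job is handed in, while the arm keeps its last pose, push and grip.
It also fails if it takes over 54 s, if anything falls off the work surface, if the arm or the gripper's body presses on something with over 40 N, if the wrist force passes 120 N, or if a joint passes its speed limit or range.

## Working session

There is one attempt and no reset: what is moved stays moved. The work goes in short steps, Python scripts to look and compute and a tool call to move; the robot and the scene stay as the last step left them, time stands still between calls to the robot, and variables do not carry over. Pictures are saved under pics/ and viewed, at most 10 in all, crops included, and the job is handed in when it is done.

Besides the shell and the picture viewer there is one more tool, called after ">>>" by a JSON object that holds its "method" and its "body". carry_out: Moves the arm, as the interface text tells. Its arguments: {"type":"object","properties":{"rows":{"type":"array"},"jaw":{"type":"number"},"force":{"type":"number"}},"required":["rows"]}

```bash
mkdir -p pics; ls; python3 - <<'E'
from plant import robot
import cv2,numpy as np
s=robot.read_state();print({k:np.round(v,3).tolist() for k,v in s.items()})
for c in("scene","top","wrist"):
    m=robot.camera_model(c);print(c,{k:np.round(v,3).tolist() for k,v in m.items()})
a=robot.read_camera("scene");b=robot.read_camera("top")
cv2.imwrite("pics/a.png",cv2.resize(np.vstack([a,b])[:,:,::-1],None,fx=.78,fy=.78))
cv2.imwrite("pics/top.png",cv2.resize(b[:,:,::-1],(800,600)))
for c in("scene","top"):
    for n in("knob_grip","lock_arm","handle_grip","pointer","marker_tip","dispenser","slide","mug","jar","capsule"):
        r=robot.outline_of(c,n)
        print(c,n,[(round(x["conf"],2),np.round(x["pixel"],1).tolist(),int(x["pixels"].sum())) for x in r[:2]])
E
```

```text
pics
{'t': 0.0, 'q': [-1.291, 0.131, 1.489, -0.0, 1.523, -0.085], 'dq': [0.001, 0.0, -0.001, 0.001, -0.0, 0.002], 'joint_torque': [0.0, -55.985, -49.175, 0.077, 0.036, -0.0], 'tool_pos': [0.214, -0.56, 0.236], 'orientation': [-3.088, -0.569, 0.0], 'force': [-0.468, 0.808, -0.179], 'wrist_torque': [0.032, 0.003, 0.047], 'gripper_force': 0.0, 'opening': 0.092}
scene {'fx': 369.959, 'fy': 369.959, 'cx': 257.853, 'cy': 190.165, 'dist': [0.033, 0.0, 0.0, 0.0, 0.0], 'R': [[-0.858, 0.513, -0.004], [0.341, 0.564, -0.752], [-0.383, -0.647, -0.659]], 't': [0.523, -0.137, 1.156]}
top {'fx': 360.492, 'fy': 360.492, 'cx': 258.648, 'cy': 194.201, 'dist': [0.015, 0.0, 0.0, 0.0, 0.0], 'R': [[0.022, -1.0, 0.006], [-0.991, -0.022, -0.132], [0.132, -0.003, -0.991]], 't': [-0.008, 0.639, 0.814]}
wrist {'fx': 292.227, 'fy': 292.227, 'cx': 256.57, 'cy': 188.755, 'dist': [0.021, 0.0, 0.0, 0.0, 0.0], 'mount': [[0.001, -0.964, -0.265, 0.074], [1.0, 0.001, 0.0, 0.0], [0.0, -0.265, 0.964, -0.147], [0.0, 0.0, 0.0, 1.0]]}
scene knob_grip [(0.95, [256.3, 208.8], 570)]
scene lock_arm [(0.66, [254.0, 211.5], 490)]

[... 177 characters left out ...]
, [239.3, 182.3], 1275)]
scene mug [(0.88, [291.1, 271.6], 1712)]
scene jar [(0.68, [160.9, 171.3], 1058)]
scene capsule [(0.61, [319.9, 252.5], 218), (0.39, [291.6, 272.2], 1730)]
top knob_grip [(0.81, [244.0, 191.2], 502), (0.51, [175.2, 186.6], 1081)]
top lock_arm [(0.59, [240.0, 190.6], 464)]
top handle_grip [(0.8, [299.1, 203.9], 1963), (0.56, [188.9, 234.3], 165)]
top pointer [(0.62, [300.8, 202.0], 2062), (0.36, [368.0, 146.0], 973)]
top marker_tip []
top dispenser [(0.97, [278.0, 179.9], 11492), (0.52, [243.1, 188.2], 496)]
top slide [(0.65, [368.0, 145.5], 1034), (0.61, [299.8, 201.6], 2065)]
top mug []
top jar [(0.68, [366.3, 147.9], 1022)]
top capsule [(0.52, [188.8, 234.7], 180)]
```

View pics/top.png

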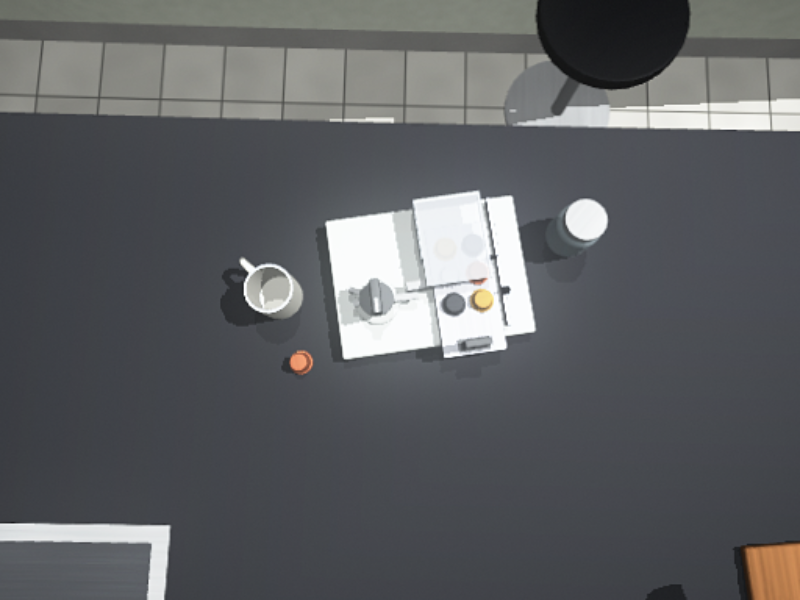

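The top view shows the dispenser with base corners at about (326,221), (513,196), (535,331) and (344,358) in the 800x600 picture. The knob is at (377,298), the handle at (477,343), and the fins at (493,257) and (506,290) on the right edge. Next I fit the dispenser's pose.

```bash
cat > h.py <<'E'
from plant import robot
import cv2,numpy as np
from scipy.spatial.transform import Rotation as Ro
from scipy.optimize import least_squares
def cam(name,s=None):
    m=robot.camera_model(name)
    K=np.array([[m["fx"],0,m["cx"]],[0,m["fy"],m["cy"]],[0,0,1.]]);d=np.array(m["dist"],float)
    if "mount" in m:
        M=np.eye(4);M[:3,:3]=Ro.from_rotvec(s["orientation"]).as_matrix();M[:3,3]=s["tool_pos"]
        W=np.linalg.inv(M@np.array(m["mount"]));R,t=W[:3,:3],W[:3,3]
    else: R,t=np.array(m["R"]),np.array(m["t"])
    return K,d,R,t
def proj(c,X):
    K,d,R,t=c;return cv2.projectPoints(np.atleast_2d(np.asarray(X,float)),cv2.Rodrigues(R)[0],t,K,d)[0][:,0]
def ray(c,px,z):
    K,d,R,t=c;u=cv2.undistortPoints(np.array([[px]],float),K,d)[0,0]
    o=-R.T@t;v=R.T@np.array([u[0],u[1],1]);return o+v*(z-o[2])/v[2]
def d2w(p,X):
    X=np.atleast_2d(np.asarray(X,float));c,s=np.cos(p[2]),np.sin(p[2])
    return np.c_[p[0]+c*X[:,0]-s*X[:,1],p[1]+s*X[:,0]+c*X[:,1],X[:,2]]
def w2d(p,X):
    c,s=np.cos(p[2]),np.sin(p[2]);a=X[0]-p[0];b=X[1]-p[1];return np.array([c*a+s*b,-s*a+c*b,X[2]])
def fit(c,pts,px,p0=(.6,-.05,0)):
    r=least_squares(lambda p:(proj(c,d2w(p,pts))-px).ravel(),p0,loss="soft_l1");return r.x,r.fun.reshape(-1,2)
E
python3 - <<'E'
from h import *
c=cam("top")
px=np.array([[326,221],[513,196],[535,331],[344,358]])/1.5625
p,r=fit(c,[[.14,.15,.03],[.14,-.15,.03],[-.08,-.15,.03],[-.08,.15,.03]],px)
print(p,np.degrees(p[2]),r.round(1).tolist())
for n,X in dict(knob=[0,.085,.093],handle=[-.086,-.05,.078],handtop=[-.086,-.05,.098]).items(): w=d2w(p,X);print(n,w.round(3),(proj(c,w)*1.5625).round())
for n,q,z in(("pointer",(493,257),.062),("marker",(506,290),.062)):print(n,w2d(p,ray(c,np.array(q)/1.5625,z)))
for n,q in(("mug",(272,285)),("jar",(585,220)),("cap",(301,362))):print(n,ray(c,np.array(q)/1.5625,.085 if n!="cap" else .029))
s=robot.read_state();print(Ro.from_rotvec(s["orientation"]).as_matrix().round(3))
E
```

```text
[ 0.656527   -0.03753398  0.16188267] 9.275193868207877 [[-0.5, -0.6], [0.3, -0.9], [1.3, 0.5], [-0.8, 0.8]]
knob [[0.643 0.046 0.093]] [[376. 296.]]
handle [[ 0.58  -0.101  0.078]] [[477. 343.]]
handtop [[ 0.58  -0.101  0.098]] [[479. 342.]]
pointer [ 0.03877161 -0.09560302  0.062     ]
marker [-0.01346107 -0.10676884  0.062     ]
mug [0.65635827 0.19814118 0.085     ]
jar [ 0.76373744 -0.25730154  0.085     ]
cap [0.54786602 0.16105581 0.029     ]
[[ 0.934  0.357 -0.   ]
 [ 0.357 -0.934  0.   ]
 [ 0.    -0.    -1.   ]]
```

>>> {"method": "carry_out", "body": {"rows": [[0.051,-0.034,0,0,0,-10],[0.103,-0.069,0,0,0,-20],[0.154,-0.103,0,0,0,-30],[0.206,-0.138,0,0,0,-40],[0.257,-0.172,0,0,0,-50],[0.308,-0.207,0,0,0,-60],[0.36,-0.241,0,0,0,-70],[0.411,-0.276,0,0,0,-80],[0.463,-0.31,0,0,0,-90],[0.514,-0.345,0,0,0,-100],[0.566,-0.38,0,0,0,-110],[0.617,-0.414,0,0,0,-120]], "jaw": 118, "force": 15}}

```text
t: 2.6
tool_pos: [0.6438, 0.0483, 0.2376]
orientation: [1.042, 2.963, -0.0]
force: [0.2, -0.2, 0.4]
opening: 0.0502
gripper_force: 0.0
```

>>> {"method": "carry_out", "body": {"rows": [[0,0,0,0,0,-10],[0,0,0,0,0,-20],[0,0,0,0,0,-30],[0,0,0,0,0,-40],[0,0,0,0,0,-48.4],[0,0,0,0,0,-48.4],[0,0,0,0,0,-48.4]]}}

```text
t: 3.48
tool_pos: [0.6427, 0.0464, 0.2374]
orientation: [0.25, -3.132, -0.0]
force: [-0.5, -0.3, -0.1]
opening: 0.05
gripper_force: 0.0
```

```bash
python3 - <<'E'
from h import *
s=robot.read_state();a=robot.read_camera("wrist")
print(s["t"],s["tool_pos"],s["orientation"],s["q"],s["opening"],s["force"],s["wrist_torque"])
np.save("s1.npy",np.r_[s["tool_pos"],s["orientation"]])
cv2.imwrite("pics/w1.png",a[:,:,::-1]);cv2.imwrite("pics/w1b.png",cv2.resize(a[:,:,::-1],(800,600),interpolation=cv2.INTER_CUBIC))
p=[.6565,-.0375,.162];c=cam("wrist",s)
for n,X in dict(knobtop=[0,.085,.106],hand=[-.086,-.05,.098],fl=[-.08,.15,.03],fr=[-.08,-.15,.03],bl=[.14,.15,.03],ptr=[.04,-.1,.062]).items():print(n,(proj(c,d2w(p,X))*1.5625).round())
for n in("knob_grip","handle_grip","pointer","marker_tip"):print(n,[(round(x["conf"],2),(np.array(x["pixel"])*1.5625).round().tolist()) for x in robot.outline_of("wrist",n)[:2]])
E
```

```text
3.475 [0.64274534 0.04636542 0.23740603] [ 2.49570263e-01 -3.13154164e+00 -2.20515245e-05] [-7.52577607e-03  2.50042003e-01  1.35345194e+00  3.38698744e-06
  1.53822139e+00 -1.73737735e+00] 0.04999845276047662 [-0.46165369 -0.3350408  -0.11519119] [ 0.09026124 -0.16448633 -0.03169439]
knobtop [[401. 290.]]
hand [[173. 147.]]
fl [[488. 160.]]
fr [[ 82. 159.]]
bl [[476. 423.]]
ptr [[152. 327.]]
knob_grip [(0.65, [400.0, 276.0]), (0.19, [35.0, 339.0])]
handle_grip [(0.96, [219.0, 212.0])]
pointer [(0.75, [218.0, 209.0])]
marker_tip [(0.44, [138.0, 253.0]), (0.27, [399.0, 273.0])]
```

View pics/w1b.png

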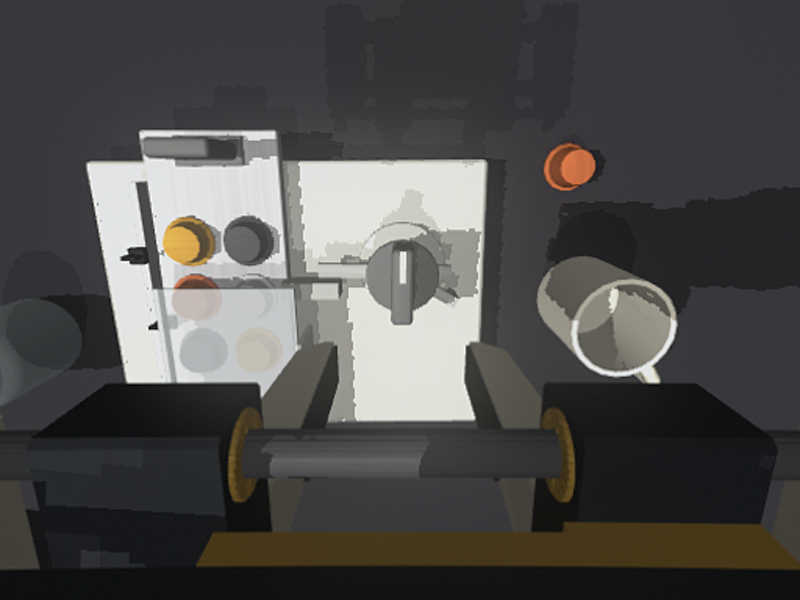

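The wrist view shows the base's front corners at (488,160) and (88,162), the knob bar at about (402,243–324), the handle's top at (145–208,137–158), the marker fin near (135,254) and the pointer near (153,324). The bar is aligned with the dispenser, and the first fit agrees to a few pixels. I'll zoom in on the fins and the knob.

```bash
python3 - <<'E'
from h import *
v=np.load("s1.npy");s=dict(tool_pos=v[:3],orientation=v[3:]);c=cam("wrist",s)
a=cv2.imread("pics/w1.png")
L=cv2.resize(a[145:225,50:130],(400,400),interpolation=cv2.INTER_CUBIC);L2=cv2.resize(a[135:215,215:295],(400,400),interpolation=cv2.INTER_CUBIC)
cv2.imwrite("pics/z1.png",np.hstack([L,L2]))
px=np.array([[488,160],[88,162]])/1.5625
p,r=fit(c,[[-.08,.15,.03],[-.08,-.15,.03]],px,(.6565,-.0375,.162));print(p,r)
for n,X in dict(barf=[-.025,.085,.106],barb=[.025,.085,.106],hA=[-.092,-.07,.098],hB=[-.08,-.03,.098],bl=[.14,.15,.03]).items():
  q=proj(c,d2w(p,X))[0];print(n,(q*1.5625).round(),((q-[215,135])*5).round())
E
```

```text
[ 0.65726238 -0.03474593  0.16768644] [[ 1.9516145   0.03968729]
 [-1.75915937  0.16946759]]
barf [405. 252.] [221. 131.]
barb [405. 328.] [222. 376.]
hA [142. 139.] [-622. -231.]
hB [212. 160.] [-395. -163.]
bl [480. 423.] [461. 680.]
```

View pics/z1.png

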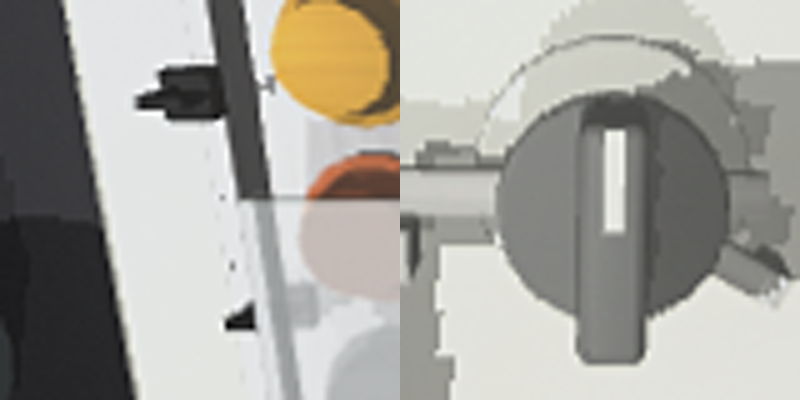

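>>> {"method": "carry_out", "body": {"rows": [[0.0015,0,0.04,0,0,0],[0.0015,0,0.08,0,0,0],[0.0015,0,0.11,0,0,0],[0.0015,0,0.13,0,0,0],[0.0015,0,0.138,0,0,0],[0.0015,0,0.141,0,0,0],[0.0015,0,0.141,0,0,0],[0.0015,0,0.141,0,0,0]]}}

```text
t: 4.72
tool_pos: [0.6421, 0.0461, 0.0977]
orientation: [-0.255, 3.129, -0.0]
force: [0.3, -0.2, -0.3]
opening: 0.0495
gripper_force: 0.0
```

>>> {"method": "carry_out", "body": {"rows": [[0,0,0,0,0,0],[0,0,0,0,0,0],[0,0,0,0,0,0],[0,0,0,0,0,0],[0,0,0,0,0,0],[0,0,0,0,0,0],[0,0,0,0,0,0],[0,0,0,0,0,0]], "jaw": 255, "force": 12}}

```text
t: 5.72
tool_pos: [0.6412, 0.0465, 0.0964]
orientation: [0.255, -3.131, -0.001]
force: [-0.7, 3.8, 1.5]
opening: 0.0138
gripper_force: 11.9
```

>>> {"method": "carry_out", "body": {"rows": [[0,0.0005,0.003,0,0,0],[0,0.001,0.006,0,0,0],[0,0.001,0.009,0,0,0],[0,0.001,0.011,0,0,0],[0,0.001,0.012,0,0,0],[0,0.001,0.012,0,0,0],[0,0.001,0.012,0,0,0]]}}

```text
t: 6.6
tool_pos: [0.6421, 0.0468, 0.0867]
orientation: [-0.254, 3.129, -0.001]
force: [-7.1, 1.7, 15.4]
opening: 0.014
gripper_force: 12.0
```

>>> {"method": "carry_out", "body": {"rows": [[0.001,0,0.001,0,0,0],[0.001,0,0.001,0,0,0],[0.001,0,0.001,0,0,0]]}}

```text
t: 6.98
tool_pos: [0.642, 0.0468, 0.0866]
orientation: [-0.254, 3.127, -0.001]
force: [-5.0, 2.0, 18.5]
opening: 0.0141
gripper_force: 12.0
```

>>> {"method": "carry_out", "body": {"rows": [[0,0,0,0,0,6],[0,0,0,0,0,12],[0,0,0,0,0,18],[0,0,0,0,0,24],[0,0,0,0,0,30],[0,0,0,0,0,36],[0,0,0,0,0,42],[0,0,0,0,0,48],[0,0,0,0,0,54],[0,0,0,0,0,60],[0,0,0,0,0,60],[0,0,0,0,0,60]]}}

```text
t: 8.48
tool_pos: [0.6419, 0.0465, 0.0866]
orientation: [1.344, 2.835, 0.002]
force: [-5.7, 0.3, 18.1]
opening: 0.0139
gripper_force: 12.0
```

```bash
python3 - <<'E'
from h import *
s=robot.read_state();R=Ro.from_rotvec(s["orientation"]).as_matrix();print(s["tool_pos"],np.degrees(np.arctan2(R[1,0],R[0,0])),s["force"],s["wrist_torque"],s["q"])
E
```

```text
[0.64190487 0.04651441 0.0866151 ] 129.29229365799222 [-5.65009733  0.28332228 18.05465896] [0.04603341 1.00536267 0.04773637] [-6.91337180e-03  3.54518109e-01  1.50960506e+00 -7.26170488e-04
  1.27332264e+00 -6.92486234e-01]
```

>>> {"method": "carry_out", "body": {"rows": [[0,0,0,0,0,3],[0,0,0,0,0,5],[0,0,0,0,0,7],[0,0,0,0,0,9],[0,0,0,0,0,9],[0,0,0,0,0,9]]}}

```text
t: 9.22
tool_pos: [0.642, 0.0465, 0.0864]
orientation: [1.561, 2.721, 0.002]
force: [-4.7, 0.9, 16.1]
opening: 0.0143
gripper_force: 12.3
```

```bash
python3 - <<'E'
from h import *
s=robot.read_state();R=Ro.from_rotvec(s["orientation"]).as_matrix();print(s["tool_pos"],np.degrees(np.arctan2(R[1,0],R[0,0])),s["force"],s["wrist_torque"],s["opening"])
E
```

```text
[0.6419684  0.04646565 0.08638913] 120.31504378762733 [-4.72284036  0.89215178 16.05119325] [0.09303501 0.70195457 0.28509118] 0.014317955346252732
```

>>> {"method": "carry_out", "body": {"rows": [[0,0,-0.003,0,0,-1],[0,0,-0.006,0,0,-2],[0,0,-0.009,0,0,-2],[0,0,-0.012,0,0,-2],[0,0,-0.013,0,0,-2],[0,0,-0.013,0,0,-2]]}}

```text
t: 9.98
tool_pos: [0.6413, 0.0466, 0.0958]
orientation: [1.515, 2.749, 0.001]
force: [9.4, 0.9, -5.4]
opening: 0.0142
gripper_force: 12.0
```

>>> {"method": "carry_out", "body": {"rows": [[0,0,0,0,0,0],[0,0,0,0,0,0],[0,0,0,0,0,0],[0,0,0,0,0,0],[0,0,-0.01,0,0,0],[0,0,-0.04,0,0,0],[0,0,-0.08,0,0,0],[0,0,-0.12,0,0,0],[0,0,-0.12,0,0,0],[0,0,-0.12,0,0,0]], "jaw": 118}}

```text
t: 11.22
tool_pos: [0.6401, 0.0469, 0.2166]
orientation: [1.516, 2.752, 0.0]
force: [-0.1, 0.4, 0.2]
opening: 0.05
gripper_force: 0.0
```

```bash
python3 - <<'E'
from h import *
s=robot.read_state();a=robot.read_camera("wrist");b=robot.read_camera("top")
np.save("s2.npy",np.r_[s["tool_pos"],s["orientation"]])
cv2.imwrite("pics/w2.png",a[:,:,::-1]);cv2.imwrite("pics/t2.png",b[:,:,::-1])
B=cv2.resize(b[110:240,200:350],(450,390),interpolation=cv2.INTER_CUBIC)
A=cv2.resize(a,(512,384))[:,:350]; A=np.vstack([A,np.zeros((6,350,3),np.uint8)])
cv2.imwrite("pics/v2.png",np.hstack([A,B])[:,:,::-1])
R=Ro.from_rotvec(s["orientation"]).as_matrix();print(s["t"],s["tool_pos"],np.degrees(np.arctan2(R[1,0],R[0,0])))
E
```

```text
11.225 [0.640067   0.04694208 0.21655519] 122.30342352008854
```

View pics/v2.png

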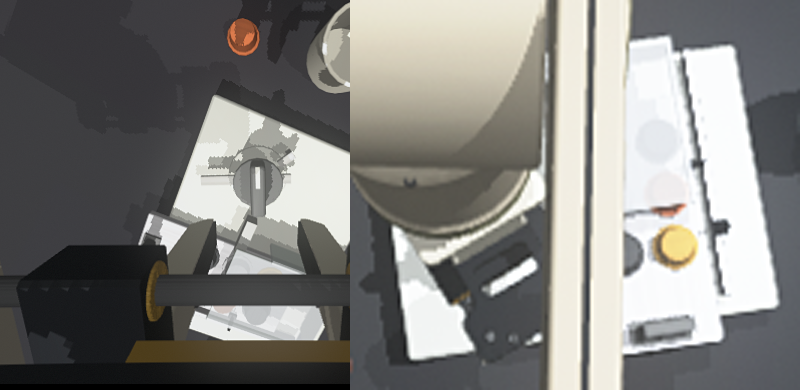

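The bar now lies along the gripper, about 67° clockwise, so the knob is released. It shows at about (257,180) in the left half; the slide is at lower right. Now I move over the handle.

>>> {"method": "carry_out", "body": {"rows": [[-0.023,-0.033,0,0,0,6],[-0.046,-0.065,0,0,0,12],[-0.069,-0.098,0,0,0,18],[-0.0925,-0.1305,0,0,0,22.9],[-0.0925,-0.1305,0.03,0,0,22.9],[-0.0925,-0.1305,0.07,0,0,22.9],[-0.0925,-0.1305,0.07,0,0,22.9],[-0.0925,-0.1305,0.07,0,0,22.9]], "jaw": 145}}

```text
t: 12.32
tool_pos: [0.5794, -0.1009, 0.147]
orientation: [-2.031, -2.396, 0.0]
force: [0.3, -0.9, -0.6]
opening: 0.0404
gripper_force: 0.0
```

```bash
python3 - <<'E'
from h import *
s=robot.read_state();a=robot.read_camera("wrist")
cv2.imwrite("pics/w3.png",cv2.resize(a[:,:,::-1],(800,600),interpolation=cv2.INTER_CUBIC))
R=Ro.from_rotvec(s["orientation"]).as_matrix();print(s["t"],s["tool_pos"],np.degrees(np.arctan2(R[1,0],R[0,0])),s["opening"])
p=[.6565,-.0375,.163];c=cam("wrist",s)
for n,X in dict(h1=[-.092,-.07,.098],h2=[-.092,-.03,.098],h3=[-.08,-.03,.098],knobtop=[0,.085,.106],fl=[-.08,.15,.03],TCPtgt=[-.086,-.05,.078],ptr=[.04,-.1,.062]).items():print(n,(proj(c,d2w(p,X))*1.5625).round())
print("disp of tcp",w2d(p,s["tool_pos"]))
E
```

```text
12.325 [ 0.57936132 -0.10085442  0.14696689] 99.41276272641332 0.04036669979465501
h1 [[388. 376.]]
h2 [[388. 294.]]
h3 [[415. 294.]]
knobtop [[643. -11.]]
fl [[ 415. -108.]]
TCPtgt [[401. 322.]]
ptr [[627. 398.]]
disp of tcp [-0.0863973  -0.04999665  0.14696689]
```

View pics/w3.png

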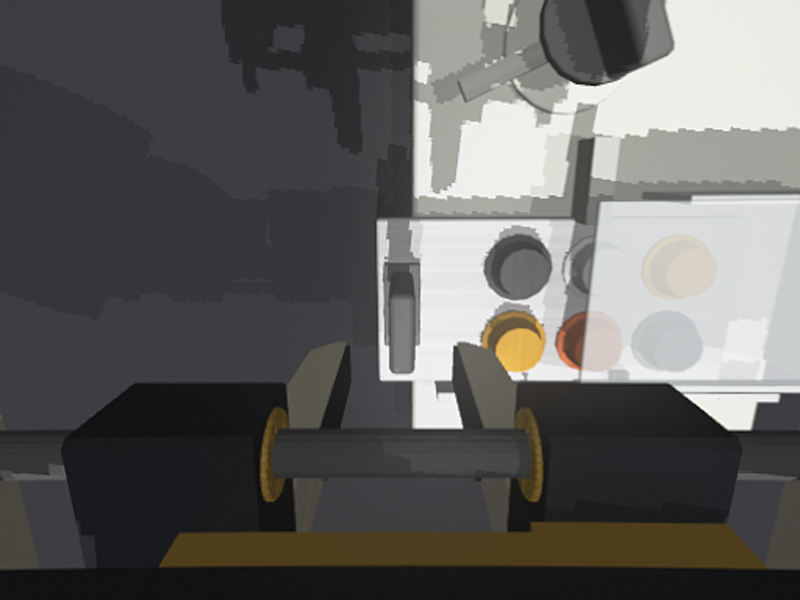

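The handle's top is at (388–415, 290–374), as predicted, and the lock arm has swung clear at (460,95)–(550,50). Next I descend and grip.

>>> {"method": "carry_out", "body": {"rows": [[0,0,0.025,0,0,0],[0,0,0.045,0,0,0],[0,0,0.06,0,0,0],[0,0,0.066,0,0,0],[0,0,0.066,0,0,0],[0,0,0.066,0,0,0]]}}

```text
t: 13.12
tool_pos: [0.5798, -0.1011, 0.0812]
orientation: [2.031, 2.395, 0.001]
force: [-0.9, 0.1, -0.7]
opening: 0.0401
gripper_force: 0.0
```

>>> {"method": "carry_out", "body": {"rows": [[0,0,0,0,0,0],[0,0,0,0,0,0],[0,0,0,0,0,0],[0,0,0,0,0,0],[0,0,0,0,0,0],[0,0,0,0,0,0],[0,0,0,0,0,0]], "jaw": 255, "force": 35}}

```text
t: 14.0
tool_pos: [0.5794, -0.101, 0.0806]
orientation: [2.032, 2.396, 0.0]
force: [-0.5, 0.0, 2.3]
opening: 0.0117
gripper_force: 35.0
```

>>> {"method": "carry_out", "body": {"rows": [[0,-0.003,0,0,0,0],[0,-0.008,0,0,0,0],[0,-0.014,0,0,0,0],[0,-0.02,0,0,0,0],[0,-0.026,0,0,0,0],[0,-0.032,0,0,0,0],[0,-0.037,0,0,0,0],[0,-0.04,0,0,0,0],[0,-0.04,0,0,0,0],[0,-0.04,0,0,0,0]]}}

```text
t: 15.25
tool_pos: [0.5405, -0.1075, 0.0806]
orientation: [2.031, 2.395, 0.002]
force: [6.4, 0.4, -3.7]
opening: 0.0114
gripper_force: 35.0
```

```bash
python3 - <<'E'
from h import *
s=robot.read_state();S=[robot.read_camera(n)[:,:,::-1] for n in("scene","top","wrist")]
for n,i in zip(("scene","top","wrist"),S):cv2.imwrite(f"pics/{n}4.png",i)
p=[.6565,-.0375,.163];q=d2w(p,[[0,-.1,.062]])
out=[]
for n,i in zip(("scene","top","wrist"),S):
    u=proj(cam(n,s),q)[0];print(n,u);x,y=int(np.clip(u[0],32,479)),int(np.clip(u[1],32,351))
    print("crop",x-32,y-32);out.append(cv2.resize(i[y-32:y+32,x-32:x+32],(266,266),interpolation=cv2.INTER_CUBIC))
cv2.imwrite("pics/v4.png",np.vstack([np.hstack(out),cv2.resize(np.hstack([S[2],S[0]]),(798,299))]))
print(s["t"],w2d(p,s["tool_pos"]),s["force"],s["opening"])
E
```

```text
scene [208.95408822 177.73949873]
crop 176 145
top [320.01510414 180.3185432 ]
crop 288 148
wrist [449.02844421 303.64771567]
crop 417 271
15.25 [-0.12586745 -0.0502449   0.08056378] [ 6.4175825   0.38710486 -3.650704  ] 0.011412322435885231
```

View pics/v4.png

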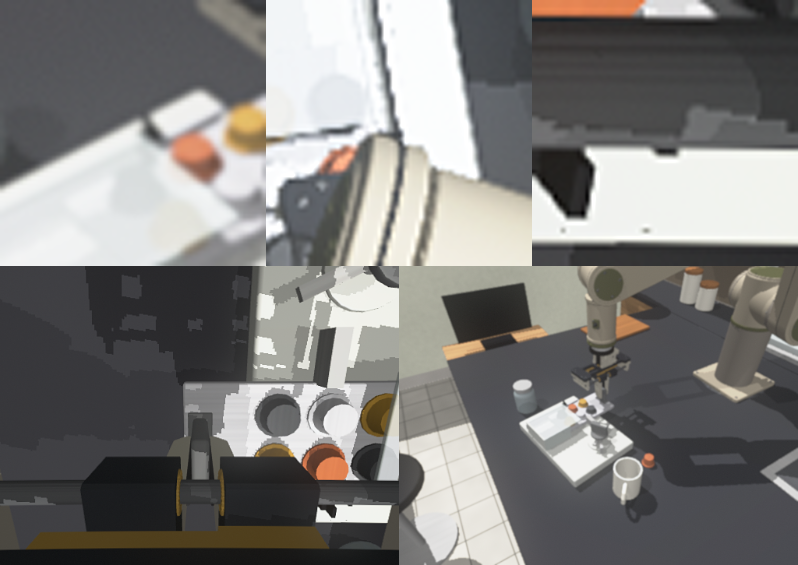

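The slide is out by 39 mm, past the locked limit of 25 mm, so it is unlocked and held. The wrist view shows the fins just below the gripper shaft. I'll measure the marker from several stored views.

```bash
python3 - <<'E'
import cv2,numpy as np
A=cv2.imread("pics/w1.png")[150:220,70:110]      # x10
B=cv2.imread("pics/w3.png")[350:420,500:660]     # 800x600 scale
C=cv2.imread("pics/wrist4.png")[295:345,395:475]
T=cv2.imread("pics/top.png")[235:305,475:525]
r=lambda i,w,h:cv2.resize(i,(w,h),interpolation=cv2.INTER_NEAREST)
cv2.imwrite("pics/v5.png",np.hstack([r(A,320,560),np.vstack([r(B,480,210),np.hstack([r(C,280,350)*1,r(T,200,350)])])]))
E
```

```text
(no output)
```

View pics/v5.png

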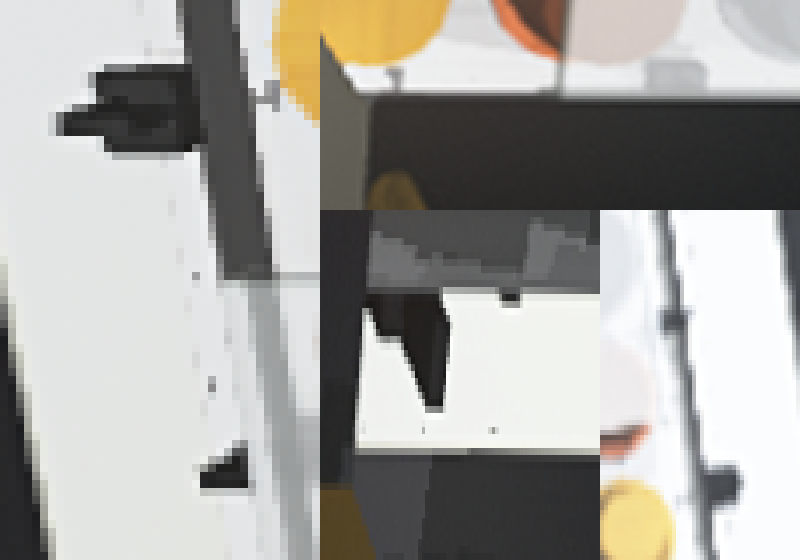

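In w1 the marker fin's tip is at (76.6,164.8) and the pointer's tip at (94.5,209). In the present wrist picture the marker's tip is at (426.9,323) and the pointer's at (448.8,308).

```bash
python3 - <<'E'
from h import *
p=[.6565,-.0375,.163]
v=np.load("s1.npy");c1=cam("wrist",dict(tool_pos=v[:3],orientation=v[3:]))
s=robot.read_state();c4=cam("wrist",s)
print("ptr w1",w2d(p,ray(c1,(94.5,209.),.062)),"exp .040")
print("ptr w4",w2d(p,ray(c4,(448.8,308.2),.062)),"handle",w2d(p,s["tool_pos"])[0]+.086)
for z in (.054,.058,.062,.066,.07): print(z,w2d(p,ray(c1,(76.6,164.75),z)),w2d(p,ray(c4,(426.9,323.1),z)))
ct=cam("top");
for q in ((492,255),(507,290)):print(w2d(p,ray(ct,np.array(q)/1.5625,.062)))
E
```

```text
ptr w1 [ 0.0390813  -0.10286758  0.062     ] exp .040
ptr w4 [ 0.00043899 -0.10346222  0.062     ] handle -0.03984251309580736
0.054 [-0.01148083 -0.11969609  0.054     ] [-0.00650615 -0.12179993  0.054     ]
0.058 [-0.01222785 -0.1172127   0.058     ] [-0.00925198 -0.1184658   0.058     ]
0.062 [-0.01297486 -0.1147293   0.062     ] [-0.01199781 -0.11513167  0.062     ]
0.066 [-0.01372187 -0.11224591  0.066     ] [-0.01474364 -0.11179755  0.066     ]
0.07 [-0.01446889 -0.10976251  0.07      ] [-0.01748947 -0.10846342  0.07      ]
[ 0.04192278 -0.09468912  0.062     ]
[-0.01376796 -0.108268    0.062     ]
```

>>> {"method": "carry_out", "body": {"rows": [[0,-0.003,0,0,0,0],[0,-0.006,0,0,0,0],[0,-0.009,0,0,0,0],[0,-0.0115,0,0,0,0],[0,-0.0125,0,0,0,0],[0,-0.0125,0,0,0,0],[0,-0.0125,0,0,0,0],[0,-0.0125,0,0,0,0]]}}

```text
t: 16.4
tool_pos: [0.5283, -0.1096, 0.0806]
orientation: [2.031, 2.395, 0.002]
force: [7.5, 0.3, -3.1]
opening: 0.0118
gripper_force: 35.0
```

```bash
python3 - <<'E'
from h import *
p=[.6565,-.0375,.163]
s=robot.read_state();c=cam("wrist",s);a=robot.read_camera("wrist")[:,:,::-1];cv2.imwrite("pics/wrist6.png",a)
print(w2d(p,s["tool_pos"])+[.086,.05,0],s["force"],s["opening"],s["t"])
for x in(-.0122,):print(proj(c,d2w(p,[[x,-.103,.062],[x,-.115,.062]])))
x0,y0=410,290
C=cv2.resize(a[y0:y0+50,x0:x0+64],(512,400),interpolation=cv2.INTER_NEAREST)
cv2.imwrite("pics/v6.png",np.hstack([C,cv2.resize(a[:384,256:],(267,400))]))
E
```

```text
[-0.05220393 -0.00029776  0.08059207] [ 7.45557333  0.31431259 -3.10902543] 0.01177645370829288 16.4
[[448.40241256 307.48035179]
 [445.39175991 323.03959586]]
```

View pics/v6.png

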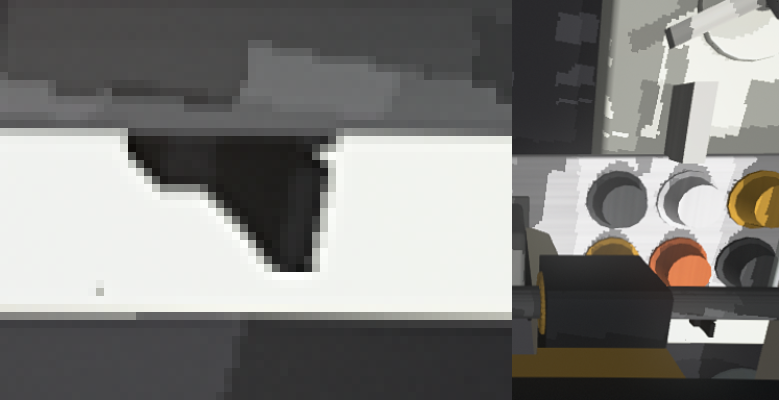

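The pointer's right edge at (340,140) lies on the line running up from the marker fin's right edge (318,270), with the expected slope. They are level within about half a millimetre, and the grip is firm at 35 N.

```bash
python3 -c "
from plant import robot
print(robot.close_job())"
```

```text
the job is handed in; nothing more can be done
None
```

The job is handed in: I turned the knob clockwise to its stop and let it up, then pulled the slide out about 52 mm until its pointer was level with the marker, within about 0.5 mm by camera. The handle is still gripped.

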